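# Gauge the contact gap of a power contactor

### The arm

A 7-joint arm with a two-finger parallel gripper is mounted at the origin on the work surface. World frame = base frame: x ahead of the robot, y to its left, z up, the work surface at z = 0. Lengths are in m, angles in degrees, forces in N, time in s.
With the tool pointing down it reaches from about 0.35 to 0.9 m from the base axis. Payload 8.1 kg.
Tool frame: the origin (TCP) lies at the very end of the fingers, on their centre line; the grasp point (between the pads) lies 19 mm behind it; z points along the fingers, y is the line along which they close (so a half turn about z gives the same grasp; the last joint's range is limited). The gripper opens to 85 mm and grips with 20 to 120 N. Pads are 22 mm wide; open, the fingers measure 114 mm over their backs; the gripper's body (76 mm by 85 mm) begins 54 mm behind the grasp point. The pads swing forward as they close: fully open they stand 13 mm farther back than shut.
Start: joints at [-71.253, 24.895, 1.432, 90.138, -0.665, 64.973, -4.303], TCP at [0.26, 0.568, 0.231] pointing down, gripper open.
Joint ranges: [-149.89, 149.89], [-25.12, 119.58], [-72.63, 75.52], [4.76, 147.25], [-75.54, 255.54], [6.69, 114.76], [-157.13, 157.13]. Speed limits (degrees/s): [127.2, 127.2, 172.46, 172.46, 180, 180, 180].

### API

Orientations are given as a 3x3 rotation matrix whose columns are the frame's x, y, z axes.
In Python, from workcell import state, grab_frame, calibration, job_done, look_for, spot_point gives the robot as it stands.
- The arm moves only by the shell command python3 -m handwheel 'ROWS' [OPENING] [FORCE]. ROWS is JSON, a list of rows, each an object of numbers: "tx", "ty", "tz": the shift along the tool's x, y, z in mm; "ax", "ay", "az": the turn, a rotation vector about the tool's x, y, z in degrees. In form: [{"tx": .., "ty": .., "tz": .., "ax": .., "ay": .., "az": ..}, ...]. A call has 1 to 12 rows; each row is the pose to reach, as a shift and turn from the pose commanded when the call began, along the tool's axes at that moment; what a row does not reach only later rows make up. A row lasts 1/8 s, in which the tool goes at most 62.5 mm and 10.7 degrees, less where a joint would pass 70% of its speed; a pose out of reach is approached as far as the arm can. A call with a gripper value outside its range is refused whole. OPENING is the finger opening in mm, from 0 to 85.4, set as the call begins (- or left out, the last holds). The fingers move at their own pace and stop on an object; FORCE is the grip in N (left out, the last holds). Time passes only in rows, so rows that repeat a pose let the fingers close. It gives the time, the measured TCP pose, the force, the opening and the grip force at its end, in the units of the state.
- state(): the state, without advancing time (a new reading comes with each control period).
- grab_frame(name): name is "side" or "top" or "wrist"; returns the picture (420x560x3 uint8, red, green, blue); there is no depth.
- calibration(name): a dict with "fx", "fy", "cx", "cy" (pixels), "extrinsics" (4x4, takes a point from camera to world coordinates). Camera axes: x right, y down, z forward; pixel columns grow to the right and rows downward; lengths in m; the calibration is good to about 2 mm. The wrist camera is an equidistant fisheye: a pixel r from the principal point sees the ray r / f radians off the axis. A picture is of the moment at which its call begins: read the wrist's pose just before it. calibration takes no time and is no camera call; for the wrist camera it gives the pose at the moment of the call.
- job_done(): hands the job in; it is judged then, once.
Trained networks look in the newest picture that a camera, given by its name, has taken for a name from the list of things; names that differ only in an ending like _2 or _b are one class to them, and where a whole thing is asked for, a point or a joint stands for the part that bears it (a point fixed in the world has none). Each returns a list of dicts, best first, with "score" (0 to 1); they miss things now and then, are a little off and sometimes report something else, mostly with a low value. They report only what shows in the picture. A call takes as long as a camera call. They do not tell look-alikes from the thing itself.
- look_for(camera, query): "location" ([x, y, z] in m, in world coordinates, good to about 4 mm: the middle of the surface that is visible of it).
- spot_point(camera, query): "location" ([x, y, z] in m, in world coordinates, good to about 4 mm: a listed point, or the origin of a listed thing).
The state is a dict: "clock": time; "joint_pos": joint angles; "joint_velocities": joint speeds; "joint_efforts": joint torques, N m; "tool_pos": TCP position; "ee_rot": TCP orientation; "wrist_force": force on the tool from outside, world axes, zero at the start; "torque": the same for the moment, N m; "grip_width": finger opening in m; "gripper_force": force on a finger pad.
Only numpy, scipy, OpenCV 4.12 (cv2) and the standard library are available. Lean on these libraries where they do the work, as an engineer would, in place of code of your own. Each camera call takes 0.05 s, during which the arm holds its last target. There are 200 camera calls.

### The job

Check the contact gap of the contactor clamped in the tilting work holder: swing its arc hood up by the handle and all the way back, about to its stop, then take the flat gap gauge (the one with the slab-shaped handle) out of the tool stand. Slide its blade in between the two copper contacts, midway along them and without forcing it, until the handle's shoulder sits on the contacts' tops, and leave it standing there. Leave the other two tools in the stand, and the bottle and dish, where they are.

Things in the scene. Friction and masses are not known exactly. Their poses are not given: they have to be found in the camera images.
- holder: Tilting work holder, grey base 175 x 135 x 14 mm with two ears, origin under its centre, fixed. Clamped in it, pivot 88 mm up, is a dark moulded power contactor 200 x 78 mm whose top leans 29 to 43 degrees from vertical towards the holder's -x end (sideways as seen from the robot; holder yaw 1.1 to 2.0 rad). The tilt is clamped firm and does not yield.
- hood_handle (a point): Middle of the bar handle on top of the dark arc hood that covers the contacts. Bar 66 x 12 x 12 mm along the hood's x, on two end posts, centreline 34 mm above the hood's top. Pinch it across y (12 mm). Axes turn with the hood: y is the hinge axis; when shut, x points up the slope and z square out of the contactor's top.
- hood_hinge (a point): Mid-width point on the hood's hinge line (along y), at the lower edge of its uphill end; axes turn with the hood. Handle middle seen from here, in hood axes: x -94 mm, z +84 mm. The hood is a hollow box 132 (x) x 66 x 50 mm, open underneath, 0.26 kg.
- hood (a joint): Opening of the hood, rad: 0 shut (its start), stop at 2.1; grows as its low end is lifted up and over to the uphill side (positive turn about the hood's y axis). Stiff hinge (0.4 N m, 3 to 5 N at the handle): the hood stays where it is left. Standing open it reaches up to 350 mm above the bench.
- gap_mouth (a point): Centre of the mouth of the gap between the copper contacts, level with their tops (under the hood until it is open). z points square out of the contactor's top, the blade goes in along -z; x up the slope, across the gap (8.6 mm wide); y along the gap (30 mm, ends open). Mouth edges rounded 4 mm; contacts 38 mm deep, 22 and 26 mm thick in x. The hood hinge is at x +78, z -38 mm from here.
- gauge_center (a point): Centre of the gauge's handle, an aluminium slab 26 (x) x 36 (y) x 70 (z) mm, upright in one of the stand's three slots (the other tools have round handles). Below it, along -z from the middle of its lower face, a steel blade 5 (x) x 22 (y) x 34 mm with rounded end: shoulder 35 mm, tip 69 mm below this point. Same when turned half round. 0.15 to 0.25 kg.
- stand: Grey tool stand 66 x 196 x 48 mm, origin at the centre of its underside; three slots 8.5 x 26 mm, 42 mm deep, in a row along its y axis, 62 mm apart. The tools' blades hang in the slots and their shoulders rest on the top (48 mm high). Heavy, fixed.
- burnisher: Bystander in the stand: contact burnisher with a turned wooden handle, up to 32 mm across and 90 mm tall; origin at its shoulder.
- file: Bystander in the stand: contact file with a round black handle 30 mm across, 62 mm tall; origin at its shoulder.
- pump_bottle: Bystander: white solvent bottle with a steel pump cap, 54 mm across, 106 mm tall, standing between holder and stand; origin at its underside.
- screw_dish: Bystander: small white bowl, 68 mm across, 20 mm tall; origin at its underside.
Mind the look-alikes: they are no part of the job. Of the things shaped like the part that bears gauge_center, the aluminium one is meant.

How it is judged:
By the outcome, as a careful person would: the job done as asked, in the order asked, and still so for the second after the job is handed in, with the robot touching nothing.
It also fails if it takes over 64 s, if anything falls off the work surface, if the arm or the gripper's body presses on something with over 40 N, if the wrist force passes 120 N, or if a joint passes its speed limit or range.

## Working session

There is one attempt and no reset: what is moved stays moved. The work goes in short steps, Python scripts to look and compute and a shell command to move; the robot and the scene stay as the last step left them, time stands still between calls to the robot, and variables do not carry over. Pictures are saved under pics/ and viewed, at most 10 in all, crops included, and the job is handed in when it is done.

```bash
mkdir -p pics; ls; cat > h.py <<'E'
import numpy as np, cv2
from workcell import *
np.set_printoptions(precision=4,suppress=True)
def save(n,f): 
    im=grab_frame(n); cv2.imwrite('pics/'+f,cv2.cvtColor(im,cv2.COLOR_RGB2BGR)); return im
def proj(n,p):
    c=calibration(n);E=np.linalg.inv(np.array(c['extrinsics']));q=E[:3,:3]@np.array(p)+E[:3,3]
    return c['fx']*q[0]/q[2]+c['cx'],c['fy']*q[1]/q[2]+c['cy']
E
python3 - <<'E'
from h import *
s=state();print(s['clock'],s['tool_pos'],np.array(s['ee_rot']))
a=save('side','s0.png');b=save('top','t0.png')
cv2.imwrite('pics/a.png',cv2.cvtColor(np.vstack([a,b])[:, :],cv2.COLOR_RGB2BGR)) 
for cam in ('side','top'):
    print(cam,np.array(calibration(cam)['extrinsics']),calibration(cam)['fx'])
    for q in ['holder','hood_handle','hood_hinge','gauge_center','stand','burnisher','file','pump_bottle','screw_dish']:
        print(q,[(np.round(d['location'],4).tolist(),round(d['score'],2)) for d in spot_point(cam,q)[:3]])
E
```

```text
pics
0.0 [0.2602 0.5677 0.2305] [[-0.9091  0.4167 -0.0005]
 [ 0.4167  0.9091 -0.0015]
 [-0.0001 -0.0016 -1.    ]]
side [[-0.9875 -0.0796  0.1357  0.4192]
 [-0.156   0.6067 -0.7795  0.75  ]
 [-0.0203 -0.7909 -0.6116  0.7449]
 [ 0.      0.      0.      1.    ]] 445.3072901146224
holder [([0.585, -0.2178, -0.0015], 0.67)]
hood_handle [([0.6091, -0.3078, 0.1969], 0.9), ([0.5828, 0.2272, 0.0497], 0.39)]
hood_hinge [([0.5762, -0.1851, 0.1858], 0.89)]
gauge_center [([0.4561, 0.179, 0.0695], 0.89), ([0.4637, 0.1055, 0.0709], 0.56), ([0.5753, 0.161, 0.0802], 0.55)]
stand [([0.58, 0.2187, -0.0], 0.83)]
burnisher [([0.5863, 0.2844, 0.049], 0.88), ([0.6068, -0.3075, 0.1981], 0.61)]
file [([0.5825, 0.2263, 0.0463], 0.86)]
pump_bottle [([0.5199, 0.005, -0.004], 0.61), ([0.6069, -0.3084, 0.2002], 0.27)]
screw_dish [([0.6311, -0.0021, -0.0024], 0.65)]
top [[ 0.0173 -0.9925  0.121   0.4377]
 [-0.9997 -0.0152  0.0183  0.0092]
 [-0.0163 -0.1213 -0.9925  1.0002]
 [ 0.      0.      0.      1.    ]] 405.2930391175224
holder [([0.5832, -0.2216, 0.0013], 0.97)]
hood_handle [([0.6012, -0.3106, 0.2022], 0.76)]
hood_hinge [([0.575, -0.1875, 0.1879], 0.82)]
gauge_center [([0.4647, 0.1032, 0.0683], 0.8), ([0.4603, 0.1786, 0.0631], 0.75), ([0.5721, 0.1595, 0.0832], 0.67)]
stand [([0.5835, 0.2217, 0.0], 0.88), ([0.6325, -0.0085, 0.0014], 0.54)]
burnisher [([0.5927, 0.2809, 0.0456], 0.61)]
file [([0.5855, 0.2209, 0.0479], 0.45), ([0.5771, -0.187, 0.188], 0.4)]
pump_bottle [([0.5188, 0.0028, -0.0028], 0.73)]
screw_dish [([0.6334, -0.0081, -0.0008], 0.65)]
```

View pics/s0.png

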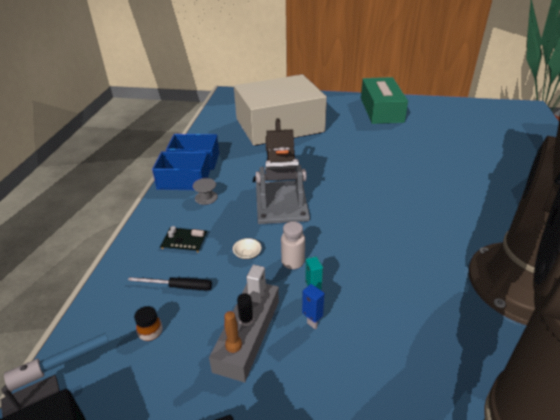

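View pics/t0.png

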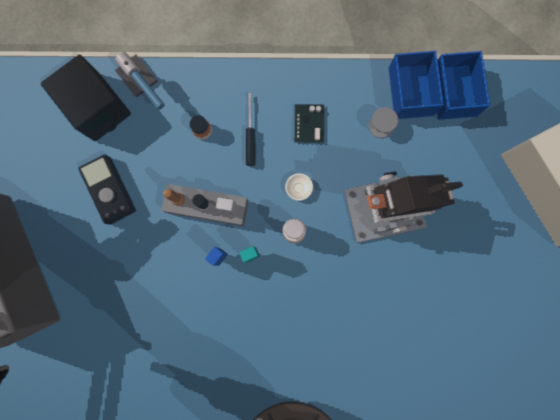

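The aluminium gauge is the slab at (256,280) in side and (224,204) in top. The blue and green ones beside the stand are look-alikes. The hood handle–hinge distance measures 127 mm against 126 expected, and the tilt comes out near 36°. I'll move in for a close wrist look.

```bash
python3 -m handwheel '[{"tx":-459,"ty":-304,"tz":-120},{"tx":-459,"ty":-304,"tz":-120},{"tx":-459,"ty":-304,"tz":-120},{"tx":-459,"ty":-304,"tz":-120},{"tx":-459,"ty":-304,"tz":-120},{"tx":-459,"ty":-304,"tz":-120},{"tx":-459,"ty":-304,"tz":-120},{"tx":-459,"ty":-304,"tz":-120},{"tx":-459,"ty":-304,"tz":-120},{"tx":-459,"ty":-304,"tz":-120},{"tx":-459,"ty":-304,"tz":-120},{"tx":-459,"ty":-304,"tz":-120}]' 85
python3 - <<'E'
from h import *
s=state();print(s['clock'],s['tool_pos'],np.array(s['ee_rot']),s['joint_pos'])
a=save('wrist','w1.png')
c=calibration('wrist');print(c)
for q in ['holder','hood_handle','hood_hinge','gauge_center','stand','burnisher','file']:
        print(q,[(np.round(d['location'],4).tolist(),round(d['score'],2)) for d in spot_point('wrist',q)[:3]])
E
```

```text
1.0 [0.2605 0.5682 0.2313] [[-0.909   0.4167  0.    ]
 [ 0.4167  0.909   0.    ]
 [-0.      0.     -1.    ]] [-71.254   24.8945   1.4329  90.1377  -0.6638  64.9746  -4.3028]
{'fx': 325.19226210127806, 'fy': 325.19226210127806, 'cx': 279.09092098863493, 'cy': 216.64153588522294, 'extrinsics': array([[ 0.4161,  0.8607,  0.2934,  0.1859],
       [ 0.9093, -0.3941, -0.1335,  0.6028],
       [ 0.0007,  0.3224, -0.9466,  0.3733],
       [ 0.    ,  0.    ,  0.    ,  1.    ]])}
holder []
hood_handle []
hood_hinge []
gauge_center [([0.461, 0.1829, 0.0688], 0.61)]
stand []
burnisher []
file []invalid input at $[0]: expected keys tx, ty, tz, ax, ay, az
```

View pics/w1.png

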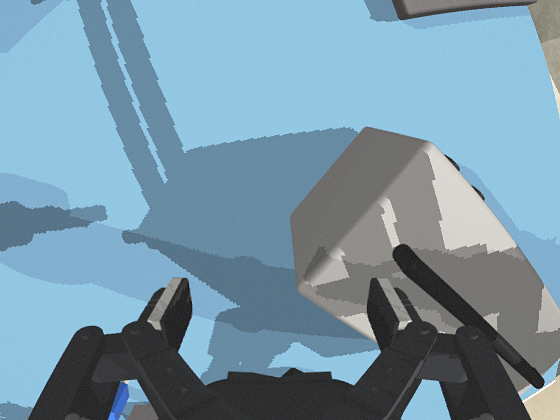

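The wrist view shows only a grey block under the gripper at the start pose and nothing of the job. The rows need all six keys, so I'll resend them.

```bash
python3 -m handwheel '[{"tx":0,"ty":0,"tz":-60,"ax":0,"ay":0,"az":0},{"tx":-459,"ty":-304,"tz":-120,"ax":0,"ay":0,"az":0},{"tx":-459,"ty":-304,"tz":-120,"ax":0,"ay":0,"az":0},{"tx":-459,"ty":-304,"tz":-120,"ax":0,"ay":0,"az":0},{"tx":-459,"ty":-304,"tz":-120,"ax":0,"ay":0,"az":0},{"tx":-459,"ty":-304,"tz":-120,"ax":0,"ay":0,"az":0},{"tx":-459,"ty":-304,"tz":-120,"ax":0,"ay":0,"az":0},{"tx":-459,"ty":-304,"tz":-120,"ax":0,"ay":0,"az":0},{"tx":-459,"ty":-304,"tz":-120,"ax":0,"ay":0,"az":0},{"tx":-459,"ty":-304,"tz":-120,"ax":0,"ay":0,"az":0},{"tx":-459,"ty":-304,"tz":-120,"ax":0,"ay":0,"az":0},{"tx":-459,"ty":-304,"tz":-120,"ax":0,"ay":0,"az":0}]' 85
python3 - <<'E'
from h import *
s=state();print(s['clock'],s['tool_pos'],np.array(s['ee_rot']),s['joint_pos'])
a=save('wrist','w2.png')
for q in ['holder','hood_handle','hood_hinge','gauge_center','stand','burnisher','file']:
        print(q,[(np.round(d['location'],4).tolist(),round(d['score'],2)) for d in spot_point('wrist',q)[:3]])
E
```

```text
clock: 2.9
tool_pos: [0.5507, 0.101, 0.3511]
ee_rot: [[-0.909, 0.417, -0.0], [0.417, 0.909, 0.001], [0.001, 0.0, -1.0]]
wrist_force: [0.8, 0.7, -0.4]
grip_width: 0.0848
gripper_force: 0.0
2.9 [0.5507 0.101  0.3511] [[-0.909   0.4168 -0.0004]
 [ 0.4168  0.909   0.0005]
 [ 0.0006  0.0003 -1.    ]] [-29.4879  14.396   17.8193  89.3439  -4.5142  76.98    54.1942]
holder [([0.5822, -0.2184, -0.0017], 0.85)]
hood_handle [([0.6054, -0.3073, 0.2007], 0.93)]
hood_hinge [([0.5834, 0.2209, -0.0067], 0.38)]
gauge_center [([0.5724, 0.1626, 0.0824], 0.76), ([0.4627, 0.1058, 0.0695], 0.75), ([0.4634, 0.181, 0.0697], 0.65)]
stand [([0.5857, 0.2219, -0.0066], 0.58)]
burnisher [([0.5906, 0.2807, 0.0472], 0.82)]
file [([0.5847, 0.2218, 0.0479], 0.82)]
```

View pics/w2.png

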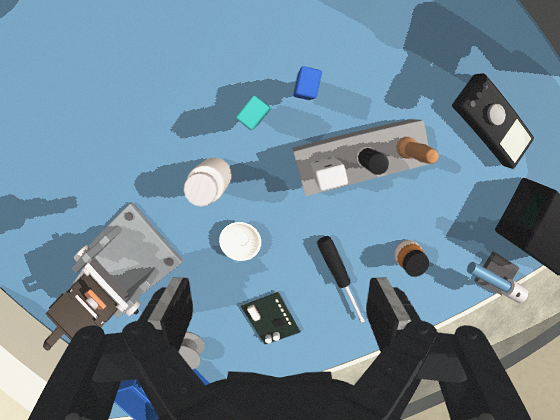

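The wrist view shows the gauge slab in the stand at (328,172), next to the file at (373,160) and the burnisher at (418,150). The hood and handle are at lower left, (70,320). Next I'll compute the pre-grasp pose for the handle.

```bash
cat >> h.py <<'E'
from scipy.spatial.transform import Rotation as Ro
H=np.array([.6055,-.3085,.199]);K=np.array([.5756,-.1863,.187])
up=np.array([0,0,1.])
def frame():
    d=K-H;u=np.array([d[0],d[1],0]);u/=np.linalg.norm(u)
    al=np.degrees(np.arctan2(-d[2],-d@u))%360 # angle of H from K in (u,up)
    T=al-(180-np.degrees(np.arctan2(84,94)))
    return u,T
def tool(ang,u):  # body direction at ang deg in (u,up); tool x ~ u side
    a=np.radians(ang);z=-(np.cos(a)*u+np.sin(a)*up)
    y=-np.cross(up,u);x=np.cross(y,z);return np.c_[x,y,z]
def rel(p,R,s=None):
    s=s or state();p0=np.array(s['tool_pos']);R0=np.array(s['ee_rot'])
    return np.round(np.r_[1e3*R0.T@(np.array(p)-p0),np.degrees(Ro.from_matrix(R0.T@R).as_rotvec())],1)
E
python3 - <<'E'
from h import *
u,T=frame();print(u,T,np.linalg.norm(H-K))
R=tool(140,u);b=-R[:,2]
print(R);p=H+.071*b;print(p,rel(p,R))
E
```

```text
[-0.2377  0.9713  0.    ] 36.33579385843916 0.12637582838501993
[[-0.1528  0.9713 -0.1821]
 [ 0.6244  0.2377  0.7441]
 [ 0.766  -0.     -0.6428]]
[ 0.6184 -0.3613  0.2446] [-253.8 -392.4  106.6  -22.5   46.5   48.3]
```

```bash
python3 -m handwheel '[{"tx":-254,"ty":-392,"tz":-40,"ax":-22.5,"ay":46.5,"az":48.3},{"tx":-254,"ty":-392,"tz":-40,"ax":-22.5,"ay":46.5,"az":48.3},{"tx":-254,"ty":-392,"tz":-40,"ax":-22.5,"ay":46.5,"az":48.3},{"tx":-254,"ty":-392,"tz":-40,"ax":-22.5,"ay":46.5,"az":48.3},{"tx":-254,"ty":-392,"tz":-40,"ax":-22.5,"ay":46.5,"az":48.3},{"tx":-254,"ty":-392,"tz":-40,"ax":-22.5,"ay":46.5,"az":48.3},{"tx":-254,"ty":-392,"tz":-40,"ax":-22.5,"ay":46.5,"az":48.3},{"tx":-254,"ty":-392,"tz":-40,"ax":-22.5,"ay":46.5,"az":48.3},{"tx":-254,"ty":-392,"tz":60,"ax":-22.5,"ay":46.5,"az":48.3},{"tx":-254,"ty":-392,"tz":107,"ax":-22.5,"ay":46.5,"az":48.3},{"tx":-254,"ty":-392,"tz":107,"ax":-22.5,"ay":46.5,"az":48.3},{"tx":-254,"ty":-392,"tz":107,"ax":-22.5,"ay":46.5,"az":48.3}]' 50
python3 - <<'E'
from h import *
s=state();print(s['clock'],s['tool_pos'],s['joint_pos'])
u,T=frame();R=tool(140,u);print(rel(H-.071*R[:,2],R))
a=save('wrist','w3.png')
for q in ['holder','hood_handle','hood_hinge','gap_mouth']:
        print(q,[(np.round(d['location'],4).tolist(),round(d['score'],2)) for d in spot_point('wrist',q)[:3]])
E
```

```text
clock: 4.8
tool_pos: [0.6077, -0.3601, 0.2383]
ee_rot: [[-0.142, 0.983, -0.12], [0.652, 0.184, 0.735], [0.745, 0.026, -0.667]]
wrist_force: [-0.4, 1.3, -0.1]
grip_width: 0.0497
gripper_force: 0.0
4.8 [ 0.6077 -0.3601  0.2383] [ 47.7671  61.5804 -25.0581  37.9233 -15.6366 114.6898  37.4888]
[ 2.4 10.5 -6.4  3.4  1.9 -0.9]
holder []
hood_handle [([0.606, -0.3086, 0.1999], 0.78)]
hood_hinge []
gap_mouth [([0.5949, -0.2715, 0.1734], 0.66)]
```

View pics/w3.png

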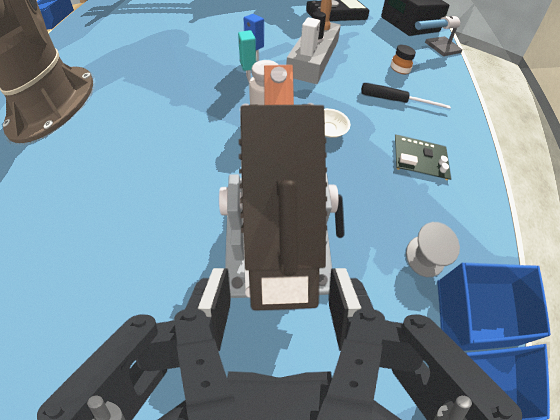

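The handle is centred ahead, bar from (288,182) to (290,270), aligned with the tool, and the fingers straddle the hood. Joint 6 is at its limit at 140°, so I'll approach with the body at 128°.

```bash
sed -i 's/^H=.*/H=np.array([.6058,-.3086,.1995]);K=np.array([.5756,-.1863,.187])/' h.py; python3 - <<'E'
from h import *
u,T=frame();R=tool(128,u);print(T,rel(H-.061*R[:,2],R),rel(H-.03*R[:,2],R),rel(H+.018*R[:,2],R))
E
```

```text
36.1177662466736 [  5.4   4.5   3.8   3.5 -10.3  -0.3] [ -0.2   2.6  34.3   3.5 -10.3  -0.3] [ -8.7  -0.3  81.4   3.5 -10.3  -0.3]
```

```bash
python3 -m handwheel '[{"tx":5.4,"ty":4.5,"tz":3.8,"ax":3.5,"ay":-10.3,"az":0},{"tx":5.4,"ty":4.5,"tz":3.8,"ax":3.5,"ay":-10.3,"az":0},{"tx":5.4,"ty":4.5,"tz":3.8,"ax":3.5,"ay":-10.3,"az":0},{"tx":0,"ty":2.6,"tz":34,"ax":3.5,"ay":-10.3,"az":0},{"tx":0,"ty":2.6,"tz":34,"ax":3.5,"ay":-10.3,"az":0}]'
python3 - <<'E'
from h import *
s=state();print(s['joint_pos'])
u,T=frame();R=tool(128,u);print(rel(H+.018*R[:,2],R))
E
```

```text
clock: 5.68
tool_pos: [0.6078, -0.3277, 0.2198]
ee_rot: [[-0.177, 0.972, -0.153], [0.765, 0.234, 0.6], [0.619, -0.011, -0.785]]
wrist_force: [0.3, -1.2, -0.1]
grip_width: 0.0502
gripper_force: 0.0
[ 44.8918  54.5865 -24.0007  49.7067  -9.1982 104.1945  38.9724]
[ 2.3  2.8 45.7 -0.3 -0.3 -0.6]
```

```bash
python3 -m handwheel '[{"tx":2.3,"ty":2.8,"tz":25,"ax":0,"ay":0,"az":0},{"tx":2.3,"ty":2.8,"tz":45,"ax":0,"ay":0,"az":0},{"tx":2.3,"ty":2.8,"tz":45,"ax":0,"ay":0,"az":0}]'
python3 -m handwheel '[{"tx":0,"ty":0,"tz":0,"ax":0,"ay":0,"az":0},{"tx":0,"ty":0,"tz":0,"ax":0,"ay":0,"az":0},{"tx":0,"ty":0,"tz":0,"ax":0,"ay":0,"az":0},{"tx":0,"ty":0,"tz":0,"ax":0,"ay":0,"az":0}]' 5 35
python3 - <<'E'
from h import *
s=state();u,T=frame();R0=np.array(s['ee_rot']);p0=np.array(s['tool_pos'])
g=p0-.018*R0[:,2];print('grasp',g,H,s['joint_pos'])
k=K+(g-H)  # keep lever
h=R0.T@(k-p0);print('hinge in tool',h)
y=R0.T@(np.cross(up,u))  # hood y in tool
print(y)
for f in (.85,1):
  for th in range(10,121,10):
    Rh=Ro.from_rotvec(y*np.radians(th)).as_matrix();t=h-Rh@h
    print(f,th,np.round(1e3*t,1),np.round(y*th*f,1)) if f==1 else 0
E
```

```text
clock: 6.05
tool_pos: [0.6044, -0.2995, 0.1872]
ee_rot: [[-0.178, 0.972, -0.151], [0.766, 0.233, 0.599], [0.617, -0.009, -0.787]]
wrist_force: [-0.1, -0.2, 0.0]
grip_width: 0.0498
gripper_force: 0.0
clock: 6.55
tool_pos: [0.6031, -0.3011, 0.1885]
ee_rot: [[-0.177, 0.972, -0.151], [0.768, 0.233, 0.596], [0.615, -0.01, -0.789]]
wrist_force: [-8.7, -3.4, 4.1]
grip_width: 0.0115
gripper_force: 37.4
grasp [ 0.6059 -0.3119  0.2027] [ 0.6058 -0.3086  0.1995] [ 44.8947  53.2839 -24.4696  57.062   -9.0753  97.7415  39.266 ]
hinge in tool [ 0.0916 -0.0008  0.0693]
[-0.012  -0.9999  0.0036]
1 10 [ 13.4  -0.2 -14.9] [ -0.1 -10.    0. ]
1 20 [ 29.2  -0.4 -27.2] [ -0.2 -20.    0.1]
1 30 [ 46.9  -0.7 -36.5] [ -0.4 -30.    0.1]
1 40 [ 66.   -0.9 -42.7] [ -0.5 -40.    0.1]
1 50 [ 85.8  -1.2 -45.4] [ -0.6 -50.    0.2]
1 60 [105.9  -1.4 -44.7] [ -0.7 -60.    0.2]
1 70 [125.4  -1.7 -40.5] [ -0.8 -70.    0.3]
1 80 [144.   -1.8 -33. ] [ -1.  -80.    0.3]
1 90 [161.   -2.  -22.3] [ -1.1 -90.    0.3]
1 100 [175.8  -2.1  -8.9] [  -1.2 -100.     0.4]
1 110 [188.1  -2.2   6.9] [  -1.3 -110.     0.4]
1 120 [197.5  -2.3  24.6] [  -1.4 -120.     0.4]
```

```bash
python3 -m handwheel '[{"tx":6.4,"ty":-1,"tz":-7.7,"ax":0,"ay":-5,"az":0},{"tx":13.4,"ty":-2,"tz":-14.9,"ax":0,"ay":-10,"az":0},{"tx":21.1,"ty":-2,"tz":-21.3,"ax":0,"ay":-15,"az":0},{"tx":29.2,"ty":-2,"tz":-27.2,"ax":0,"ay":-20,"az":0},{"tx":37.9,"ty":-2,"tz":-32.2,"ax":0,"ay":-25,"az":0},{"tx":46.9,"ty":-2,"tz":-36.5,"ax":0,"ay":-30,"az":0},{"tx":56.3,"ty":-2,"tz":-40,"ax":0,"ay":-35,"az":0},{"tx":66,"ty":-2,"tz":-42.7,"ax":0,"ay":-40,"az":0},{"tx":75.8,"ty":-2,"tz":-44.5,"ax":0,"ay":-45,"az":0},{"tx":85.8,"ty":-2,"tz":-45.4,"ax":0,"ay":-50,"az":0},{"tx":95.8,"ty":-2,"tz":-45.5,"ax":0,"ay":-55,"az":0},{"tx":105.9,"ty":-2,"tz":-44.7,"ax":0,"ay":-60,"az":0}]'
python3 - <<'E'
from h import *
s=state();u,T=frame();R0=np.array(s['ee_rot']);p0=np.array(s['tool_pos'])
g=p0-.018*R0[:,2];print(g,s['joint_pos'],s['torque'])
d=g-K;print('dist',np.linalg.norm(d),'open',180-(np.degrees(np.arctan2(d[2],d@u))%360)+5.5, 'lateral',d@np.cross(up,u))
h=R0.T@(K-p0);print('hinge in tool',h)
E
```

```text
clock: 8.05
tool_pos: [0.5902, -0.2455, 0.2889]
ee_rot: [[-0.217, 0.973, 0.081], [0.9, 0.231, -0.369], [-0.377, -0.007, -0.926]]
wrist_force: [-2.6, -0.6, -3.6]
grip_width: 0.011
gripper_force: 36.6
[ 0.5888 -0.2389  0.3056] [ 17.1803  19.6156 -15.2973  94.2984  29.7444  63.745    3.7449] [ 0.9189  0.6746 -0.4694]
dist 0.1304188921542351 open 70.93338115332416 lateral -0.00017378791743084994
hinge in tool [0.095  0.0001 0.0714]
```

```bash
python3 -m handwheel '[{"tx":6.4,"ty":0,"tz":-7.7,"ax":0,"ay":-5,"az":0},{"tx":13.4,"ty":0,"tz":-14.9,"ax":0,"ay":-10,"az":0},{"tx":21.1,"ty":0,"tz":-21.3,"ax":0,"ay":-15,"az":0},{"tx":29.2,"ty":0,"tz":-27.2,"ax":0,"ay":-20,"az":0},{"tx":37.9,"ty":0,"tz":-32.2,"ax":0,"ay":-25,"az":0},{"tx":46.9,"ty":0,"tz":-36.5,"ax":0,"ay":-30,"az":0},{"tx":56.3,"ty":0,"tz":-40,"ax":0,"ay":-35,"az":0},{"tx":66,"ty":0,"tz":-42.7,"ax":0,"ay":-40,"az":0},{"tx":75.8,"ty":0,"tz":-44.5,"ax":0,"ay":-45,"az":0},{"tx":85.8,"ty":0,"tz":-45.4,"ax":0,"ay":-50,"az":0},{"tx":95.8,"ty":0,"tz":-45.5,"ax":0,"ay":-55,"az":0},{"tx":105.9,"ty":0,"tz":-44.7,"ax":0,"ay":-60,"az":0}]'
cat > o.py <<'E'
from h import *
s=state();u,T=frame();R0=np.array(s['ee_rot']);p0=np.array(s['tool_pos'])
g=p0-.018*R0[:,2];print(g,s['joint_pos'],s['torque'])
d=g-K;print('dist',np.linalg.norm(d),'open',174.2-(np.degrees(np.arctan2(d[2],d@u))%360), 'lateral',d@np.cross(up,u))
h=R0.T@(K-p0);print('hinge in tool',h)
E
python3 o.py
```

```text
clock: 9.55
tool_pos: [0.5641, -0.1325, 0.2919]
ee_rot: [[-0.034, 0.973, 0.23], [0.13, 0.232, -0.964], [-0.991, -0.003, -0.134]]
wrist_force: [-3.3, 0.9, 5.0]
grip_width: 0.0109
gripper_force: 37.4
[ 0.5599 -0.1151  0.2943] [-23.512   36.6868  -9.4633 115.9617  73.3032  95.9786 -65.056 ] [ 0.6846  0.1667 -0.8786]
dist 0.12974267180967078 open 118.36824790884339 lateral -0.0018432140116203376
hinge in tool [ 0.0966 -0.001   0.0686]
```

```bash
python3 -m handwheel '[{"tx":2.5,"ty":0,"tz":-3.2,"ax":0,"ay":-2,"az":0},{"tx":4.5,"ty":0,"tz":-5.5,"ax":0,"ay":-3.5,"az":0},{"tx":4.5,"ty":0,"tz":-5.5,"ax":0,"ay":-3.5,"az":0}]'
python3 o.py
```

```text
clock: 9.93
tool_pos: [0.563, -0.1281, 0.2893]
ee_rot: [[-0.02, 0.973, 0.23], [0.069, 0.231, -0.971], [-0.997, -0.003, -0.072]]
wrist_force: [1.9, -2.4, 13.7]
grip_width: 0.0109
gripper_force: 36.8
[ 0.5588 -0.1107  0.2906] [-24.9538  39.3348  -8.4794 116.1564  73.8428  98.419  -67.7166] [-1.5369 -0.469   0.1422]
dist 0.12933746110336672 open 120.99447995591336 lateral -0.0018609467035325157
hinge in tool [ 0.0978 -0.0008  0.0667]
```

The force rose to 14 N, so the hood is at its stop. I'll release, back off, and turn to vertical above the stand.

```bash
python3 -m handwheel '[{"tx":0,"ty":0,"tz":0,"ax":0,"ay":0,"az":0},{"tx":0,"ty":0,"tz":0,"ax":0,"ay":0,"az":0},{"tx":0,"ty":0,"tz":0,"ax":0,"ay":0,"az":0},{"tx":0,"ty":0,"tz":-40,"ax":0,"ay":0,"az":0},{"tx":0,"ty":0,"tz":-80,"ax":0,"ay":0,"az":0},{"tx":0,"ty":0,"tz":-110,"ax":0,"ay":0,"az":0},{"tx":0,"ty":0,"tz":-110,"ax":0,"ay":0,"az":0}]' 50
python3 - <<'E'
from h import *
s=state()
# gauge: stand y dir from gauge->burnisher
G=np.array([.5735,.1605,.0825]);a=np.array([.590,.2815])-G[:2];a/=np.linalg.norm(a);print(a,np.degrees(np.arctan2(a[1],a[0])))
for sg in (1,-1):
  y=sg*np.r_[a,0];z=-up;R=np.c_[np.cross(y,z),y,z];print(rel([.5735,.1605,.26],R),R[:,0])
  y=sg*np.r_[-a[1],a[0],0];R=np.c_[np.cross(y,z),y,z];print('across',rel([.5735,.1605,.26],R),R[:,0])
E
```

```text
clock: 10.8
tool_pos: [0.5371, -0.0182, 0.2941]
ee_rot: [[-0.026, 0.971, 0.236], [0.076, 0.237, -0.969], [-0.997, -0.007, -0.08]]
wrist_force: [0.3, -0.1, 0.4]
grip_width: 0.05
gripper_force: 0.0
[0.1351 0.9908] 82.23483398157468
[  46.7   78.  -161.7  -50.8   74.   -54.5] [-0.9908  0.1351  0.    ]
across [  46.7   78.  -161.7 -110.4   20.5 -119.5] [-0.1351 -0.9908  0.    ]
[  46.7   78.  -161.7   80.6   55.3   87.8] [ 0.9908 -0.1351  0.    ]
across [  46.7   78.  -161.7   15.7   84.4   17.6] [ 0.1351  0.9908 -0.    ]
```

```bash
python3 -m handwheel '[{"tx":0,"ty":0,"tz":-60,"ax":2,"ay":10,"az":2},{"tx":47,"ty":78,"tz":-162,"ax":15.7,"ay":84.4,"az":17.6},{"tx":47,"ty":78,"tz":-162,"ax":15.7,"ay":84.4,"az":17.6},{"tx":47,"ty":78,"tz":-162,"ax":15.7,"ay":84.4,"az":17.6},{"tx":47,"ty":78,"tz":-162,"ax":15.7,"ay":84.4,"az":17.6},{"tx":47,"ty":78,"tz":-162,"ax":15.7,"ay":84.4,"az":17.6},{"tx":47,"ty":78,"tz":-162,"ax":15.7,"ay":84.4,"az":17.6},{"tx":47,"ty":78,"tz":-162,"ax":15.7,"ay":84.4,"az":17.6},{"tx":47,"ty":78,"tz":-162,"ax":15.7,"ay":84.4,"az":17.6},{"tx":47,"ty":78,"tz":-162,"ax":15.7,"ay":84.4,"az":17.6},{"tx":47,"ty":78,"tz":-162,"ax":15.7,"ay":84.4,"az":17.6},{"tx":47,"ty":78,"tz":-162,"ax":15.7,"ay":84.4,"az":17.6}]' 60
python3 - <<'E'
from h import *
s=state();print(s['joint_pos'])
a=save('wrist','w4.png');save('side','s4.png')
for cam in ('wrist','side'):
  for q in ['gauge_center','stand','burnisher','file','hood_hinge','gap_mouth','hood_handle']:
        print(cam,q,[(np.round(d['location'],4).tolist(),round(d['score'],2)) for d in spot_point(cam,q)[:3]])
E
```

```text
clock: 12.3
tool_pos: [0.5732, 0.1597, 0.2596]
ee_rot: [[0.135, 0.991, -0.001], [0.991, -0.135, -0.002], [-0.003, -0.001, -1.0]]
wrist_force: [-0.3, -0.4, -0.6]
grip_width: 0.0602
gripper_force: 0.0
[  0.3755  24.1456 -30.2395  90.1422  12.8218  69.3032 -40.0464]
wrist gauge_center [([0.5727, 0.1616, 0.0828], 0.94), ([0.4653, 0.1061, 0.0702], 0.72), ([0.4623, 0.1823, 0.0701], 0.62)]
wrist stand [([0.5842, 0.224, -0.0041], 0.86)]
wrist burnisher [([0.5909, 0.2797, 0.044], 0.92)]
wrist file [([0.5844, 0.2211, 0.0471], 0.94)]
wrist hood_hinge []
wrist gap_mouth []
wrist hood_handle []
side gauge_center [([0.5734, 0.1638, 0.08], 0.91), ([0.4652, 0.1063, 0.07], 0.75), ([0.457, 0.1781, 0.0715], 0.67)]
side stand [([0.5801, 0.2165, -0.0006], 0.6)]
side burnisher [([0.5878, 0.281, 0.0468], 0.98)]
side file [([0.583, 0.2242, 0.05], 0.96)]
side hood_hinge []
side gap_mouth []
side hood_handle [([0.5618, -0.1141, 0.2908], 0.67)]
```

View pics/w4.png

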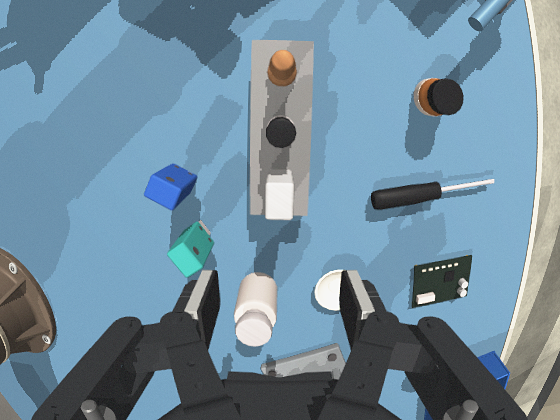

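The slab's top is at (279,205), its 26 mm side across the stand and its 36 mm side along the row, aligned with the tool. I'll grip across the 26 mm side.

```bash
python3 -m handwheel '[{"tx":2,"ty":0,"tz":60,"ax":0,"ay":0,"az":0},{"tx":2,"ty":0,"tz":115,"ax":0,"ay":0,"az":0},{"tx":2,"ty":0,"tz":150,"ax":0,"ay":0,"az":0},{"tx":2,"ty":0,"tz":180,"ax":0,"ay":0,"az":0},{"tx":2,"ty":0,"tz":191,"ax":0,"ay":0,"az":0},{"tx":2,"ty":0,"tz":191,"ax":0,"ay":0,"az":0},{"tx":2,"ty":0,"tz":191,"ax":0,"ay":0,"az":0}]' 50
python3 -m handwheel '[{"tx":0,"ty":0,"tz":0,"ax":0,"ay":0,"az":0},{"tx":0,"ty":0,"tz":0,"ax":0,"ay":0,"az":0},{"tx":0,"ty":0,"tz":0,"ax":0,"ay":0,"az":0},{"tx":0,"ty":0,"tz":0,"ax":0,"ay":0,"az":0}]' 15 50
```

```text
clock: 13.98
tool_pos: [0.5749, 0.1599, 0.0703]
ee_rot: [[0.139, 0.99, 0.001], [0.99, -0.139, -0.001], [-0.001, 0.002, -1.0]]
wrist_force: [-0.3, -0.8, 0.8]
grip_width: 0.0501
gripper_force: 0.0
clock: 14.48
tool_pos: [0.5746, 0.1596, 0.07]
ee_rot: [[0.139, 0.99, 0.001], [0.99, -0.139, -0.002], [-0.002, 0.001, -1.0]]
wrist_force: [-1.2, -0.9, 6.6]
grip_width: 0.0254
gripper_force: 49.7
```

```bash
python3 -m handwheel '[{"tx":0,"ty":0,"tz":-15,"ax":0,"ay":0,"az":0},{"tx":0,"ty":0,"tz":-35,"ax":0,"ay":0,"az":0},{"tx":0,"ty":0,"tz":-80,"ax":0,"ay":0,"az":0},{"tx":0,"ty":0,"tz":-140,"ax":0,"ay":0,"az":0},{"tx":0,"ty":0,"tz":-200,"ax":0,"ay":0,"az":0},{"tx":0,"ty":0,"tz":-260,"ax":0,"ay":0,"az":0},{"tx":0,"ty":0,"tz":-300,"ax":0,"ay":0,"az":0},{"tx":0,"ty":0,"tz":-300,"ax":0,"ay":0,"az":0},{"tx":0,"ty":0,"tz":-300,"ax":0,"ay":0,"az":0}]'
python3 - <<'E'
from h import *
s=state();R0=np.array(s['ee_rot']);p0=np.array(s['tool_pos'])
for cam in ('side','wrist','top'):
  for i in range(2):
    save(cam,'x_%s%d.png'%(cam,i))
    print(cam,[(np.round(1e3*R0.T@(np.array(d['location'])-p0),1),round(d['score'],2)) for d in spot_point(cam,'gauge_center')[:1]])
    for q in ('gap_mouth','hood_hinge','hood_handle'):
      print(q,[(np.round(d['location'],4).tolist(),round(d['score'],2)) for d in spot_point(cam,q)[:1]])
E
```

```text
clock: 15.6
tool_pos: [0.5735, 0.1598, 0.3683]
ee_rot: [[0.139, 0.99, -0.002], [0.99, -0.139, -0.003], [-0.003, -0.001, -1.0]]
wrist_force: [0.5, -0.7, -3.7]
grip_width: 0.0255
gripper_force: 49.8
side [(array([ -69.4, -101.6,  298.5]), 0.96)]
gap_mouth [([0.5949, -0.2675, 0.1698], 0.56)]
hood_hinge [([0.5776, -0.1836, 0.189], 0.57)]
hood_handle [([0.5623, -0.1136, 0.2945], 0.73)]
side [(array([   2.3, -117.3,  299.1]), 0.77)]
gap_mouth [([0.583, -0.2197, 0.0014], 0.29)]
hood_hinge [([0.5765, -0.1827, 0.1882], 0.82)]
hood_handle [([0.5849, -0.2228, 0.0006], 0.72)]
wrist [(array([ -69.1, -101.5,  299.6]), 0.97)]
gap_mouth []
hood_hinge []
hood_handle [([0.5215, 0.0028, 0.0006], 0.32)]
wrist [(array([  3.5,  -0.9, -13.1]), 0.81)]
gap_mouth []
hood_hinge []
hood_handle []
top [(array([-68.6, -97.9, 302. ]), 0.49)]
gap_mouth [([0.596, -0.2689, 0.1718], 0.56)]
hood_hinge []
hood_handle [([0.5567, -0.1157, 0.294], 0.92)]
top [(array([-373. ,   62.7,  370.7]), 0.71)]
gap_mouth [([0.6007, -0.2683, 0.1729], 0.78)]
hood_hinge []
hood_handle [([0.5566, -0.1183, 0.2942], 0.78)]
```

```bash
cat > m.py <<'E'
from h import *
u=np.array([-.2377,.9713,0]);u/=np.linalg.norm(u)
g=np.array([[.6059,-.3119,.2027],[.5888,-.2389,.3056],[.5599,-.1151,.2943],[.5588,-.1107,.2906]])
q=np.c_[g@u,g[:,2]]
A=np.c_[2*q,np.ones(4)];c=np.linalg.lstsq(A,(q**2).sum(1),rcond=None)[0];print('hinge r,z',c[:2],'R',np.sqrt(c[2]+c[:2]@c[:2]))
Kn=np.array([.5763,-.1847,.1877]);Mn=np.array([.5960,-.2691,.1720]);Hs=np.array([.6058,-.3086,.1995]);Ho=np.array([.5593,-.1154,.2931])
v=np.cross(up,u)
for n,x in (('K',Kn),('M',Mn),('H',Hs),('Ho',Ho)): print(n,x@u,x[2],'lat',x@v)
print('lat grasp',g@v)
def ang(a,b): d=b-a;return np.degrees(np.arctan2(d[1],d[0]))
P=lambda x:np.array([x@u,x[2]])
for nm,k in (('net',P(Kn)),('fit',c[:2])):
    print(nm,'T from mouth',(ang(k,P(Mn))-np.degrees(np.arctan2(38,-78)))%360,'from H',(ang(k,P(Hs))-np.degrees(np.arctan2(84,-94)))%360,'from Ho',(ang(k,P(Ho))+120.3-np.degrees(np.arctan2(84,-94)))%360, 'd',np.linalg.norm(P(Mn)-k),np.hypot(78,38))
E
python3 m.py
```

```text
hinge r,z [-0.3186  0.1879] R 0.1292335661875518
K -0.31639748829237985 0.1877 lat -0.5158763508848543
M -0.40306114910726715 0.172 lat -0.5149490461009996
H -0.44375848569299414 0.1995 lat -0.515078640962194
Ho -0.24504282172863712 0.2931 lat -0.5158368594035011
lat grasp [-0.5144 -0.5151 -0.5165 -0.5165]
net T from mouth 36.242739093629325 from H 36.49117197615416 from Ho 37.98693824070932 d 0.08807428742736345 86.76404785393545
fit T from mouth 36.66046033836602 from H 36.50712510183331 from Ho 37.11466449738842 d 0.08595673436514072 86.76404785393545
```

```bash
cat >> h.py <<'E'
u0=np.array([-.2377,.9713,0]);u0/=np.linalg.norm(u0);v0=np.cross(up,u0)
TT=np.radians(36.6);zh=-np.sin(TT)*u0+np.cos(TT)*up;xh=np.cos(TT)*u0+np.sin(TT)*up
M=np.array([.5964,-.2692,.1718])
Ri=np.c_[-v0,np.cross(-zh,-v0),-zh]
G=np.array([.0025,0,-.013]) # gauge centre in tool
def tcp(d,dx=0,dy=0): # TCP for blade tip d m above the mouth; dx uphill, dy along -v0
    return M+zh*d+xh*dx-v0*dy-Ri@(G+[0,0,.069])
E
python3 - <<'E'
from h import *
for p in ([.60,-.30,.47],tcp(.12),tcp(.03)): print(p,rel(p,Ri))
print(Ri)
E
```

```text
[0.6, -0.3, 0.47] [-452.2   89.4 -100.2   32.2   21.9   65.8]
[ 0.6189 -0.3717  0.3131] [-520.3  118.2   56.8   32.2   21.9   65.8]
[ 0.6062 -0.3196  0.2408] [-470.3   98.3  129.    32.2   21.9   65.8]
[[ 0.9713  0.1908 -0.1417]
 [ 0.2377 -0.7798  0.5791]
 [-0.     -0.5962 -0.8028]]
```

```bash
python3 -m handwheel '[{"tx":0,"ty":0,"tz":-60,"ax":0,"ay":0,"az":5},{"tx":-60,"ty":12,"tz":-95,"ax":0,"ay":0,"az":10},{"tx":-450,"ty":89,"tz":-100,"ax":32.2,"ay":21.9,"az":65.8},{"tx":-450,"ty":89,"tz":-100,"ax":32.2,"ay":21.9,"az":65.8},{"tx":-450,"ty":89,"tz":-100,"ax":32.2,"ay":21.9,"az":65.8},{"tx":-450,"ty":89,"tz":-100,"ax":32.2,"ay":21.9,"az":65.8},{"tx":-450,"ty":89,"tz":-100,"ax":32.2,"ay":21.9,"az":65.8},{"tx":-450,"ty":89,"tz":-100,"ax":32.2,"ay":21.9,"az":65.8},{"tx":-450,"ty":89,"tz":-100,"ax":32.2,"ay":21.9,"az":65.8},{"tx":-450,"ty":89,"tz":-100,"ax":32.2,"ay":21.9,"az":65.8},{"tx":-450,"ty":89,"tz":-100,"ax":32.2,"ay":21.9,"az":65.8},{"tx":-450,"ty":89,"tz":-100,"ax":32.2,"ay":21.9,"az":65.8}]'
python3 - <<'E'
from h import *
print(state()['joint_pos'])
for p in (tcp(.12),tcp(.03)): print(p,rel(p,Ri))
E
```

```text
clock: 18.6
tool_pos: [0.5868, -0.3209, 0.4974]
ee_rot: [[0.984, 0.127, 0.123], [0.021, -0.771, 0.636], [0.176, -0.623, -0.762]]
wrist_force: [4.3, 4.2, -1.0]
grip_width: 0.0257
gripper_force: 50.2
[ 48.1125  40.0603 -18.1926  40.2621 -28.2728 114.5907 -61.7005]
[ 0.6189 -0.3717  0.3131] [ -1.8 158.2 112.   -1.6 -15.6  -3.7]
[ 0.6062 -0.3196  0.2408] [-26.  161.4 198.6  -1.6 -15.6  -3.7]
```

```bash
python3 -m handwheel '[{"tx":-2,"ty":158,"tz":112,"ax":-1.6,"ay":-15.6,"az":-3.7},{"tx":-2,"ty":158,"tz":112,"ax":-1.6,"ay":-15.6,"az":-3.7},{"tx":-2,"ty":158,"tz":112,"ax":-1.6,"ay":-15.6,"az":-3.7},{"tx":-2,"ty":158,"tz":112,"ax":-1.6,"ay":-15.6,"az":-3.7},{"tx":-22,"ty":161,"tz":185,"ax":-1.6,"ay":-15.6,"az":-3.7},{"tx":-22,"ty":161,"tz":185,"ax":-1.6,"ay":-15.6,"az":-3.7},{"tx":-22,"ty":161,"tz":185,"ax":-1.6,"ay":-15.6,"az":-3.7},{"tx":-22,"ty":161,"tz":185,"ax":-1.6,"ay":-15.6,"az":-3.7}]'
python3 - <<'E'
from h import *
print(state()['joint_pos'],rel(tcp(.03),Ri))
s=state();R0=np.array(s['ee_rot']);p0=np.array(s['tool_pos'])
save('wrist','w5.png')
for cam in ('wrist','side','top'):
    if cam!='wrist': save(cam,'y_%s.png'%cam)
    print(cam,[(np.round(1e3*R0.T@(np.array(d['location'])-p0),1),round(d['score'],2)) for d in spot_point(cam,'gauge_center')[:2]])
    for q in ('gap_mouth','hood_hinge'):
      print(q,[(np.round(d['location'],4).tolist(),round(d['score'],2)) for d in spot_point(cam,q)[:1]])
E
```

```text
clock: 19.6
tool_pos: [0.6064, -0.3441, 0.2626]
ee_rot: [[0.978, 0.174, -0.114], [0.208, -0.794, 0.571], [0.009, -0.582, -0.813]]
wrist_force: [-0.6, -0.4, -2.2]
grip_width: 0.0258
gripper_force: 50.4
[ 46.1189  52.1946 -25.445   47.5201  -8.139  105.7408 -52.6904] [ 4.7 -6.8 31.8  1.  -1.4 -1.1]
wrist [(array([ -4. ,  -1.7, -11. ]), 0.79), (array([ -32.9, -329.2,  473.3]), 0.56)]
gap_mouth [([0.5944, -0.2712, 0.1702], 0.81)]
hood_hinge [([0.5798, -0.1834, 0.1868], 0.97)]
side [(array([ -42.5, -327.3,  471.6]), 0.94), (array([ -47.4, -267.4,  426.5]), 0.6)]
gap_mouth [([0.5973, -0.2682, 0.1724], 0.81)]
hood_hinge [([0.5747, -0.1841, 0.1851], 0.94)]
top [(array([ 0.5,  1.7, -6.6]), 0.86), (array([ -37.3, -325. ,  476. ]), 0.76)]
gap_mouth [([0.5977, -0.2677, 0.17], 0.75)]
hood_hinge []
```

View pics/w5.png

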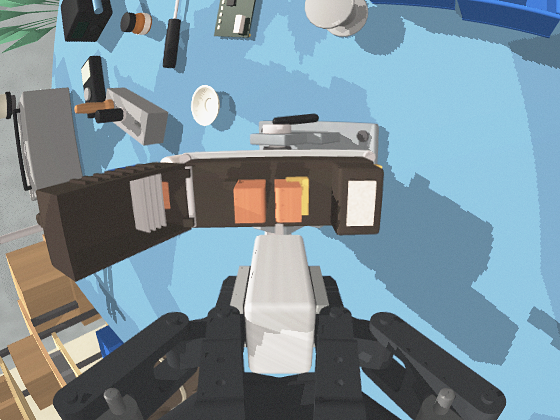

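The hood stands open with its inside at left. The contacts are at (250,200) and (287,200), the gap at about (270,200), and the blade shows at (280,230). Next I'll overlay the projected model on a zoom.

```bash
cat >> h.py <<'E'
def fish(p):
    c=calibration('wrist');E=np.linalg.inv(np.array(c['extrinsics']));q=E[:3,:3]@np.array(p)+E[:3,3]
    r=np.hypot(q[0],q[1]);t=np.arctan2(r,q[2]);return np.array([c['cx']+c['fx']*t*q[0]/r,c['cy']+c['fy']*t*q[1]/r])
E
cat > ov.py <<'E'
from h import *
import sys
f,x0,y0,k=sys.argv[1],int(sys.argv[2]),int(sys.argv[3]),5
s=state();R0=np.array(s['ee_rot']);p0=np.array(s['tool_pos'])
save('wrist',f)
im=cv2.imread('pics/'+f);cr=cv2.resize(im[y0:y0+110,x0:x0+150],None,fx=k,fy=k,interpolation=cv2.INTER_CUBIC)
def L(a,b,col):
    A,B=[tuple(int(round(t)) for t in (fish(z)-[x0,y0]+.5)*k) for z in (a,b)];cv2.line(cr,A,B,col,1)
for sx in (-.0043,.0043): L(M+xh*sx-v0*.015,M+xh*sx+v0*.015,(0,255,0))
for sx in (-.0263,.0303): L(M+xh*sx-v0*.015,M+xh*sx+v0*.015,(255,255,0))
for sx in (-.0025,.0025):
  for sy in (-.011,.011):
    L(p0+R0@(G+[sy,sx,.035]),p0+R0@(G+[sy,sx,.069]),(255,0,255))
cv2.imwrite('pics/ov_'+f,cr);print(rel(tcp(.03),Ri),s['clock'])
E
sed -i 's/^G=np.array(\[.0025/G=np.array([.0015/' h.py
python3 ov.py w6.png 200 160
```

```text
[ 6.4 -6.6 28.7  0.8 -1.2 -1.1] 20.2
```

View pics/ov_w6.png

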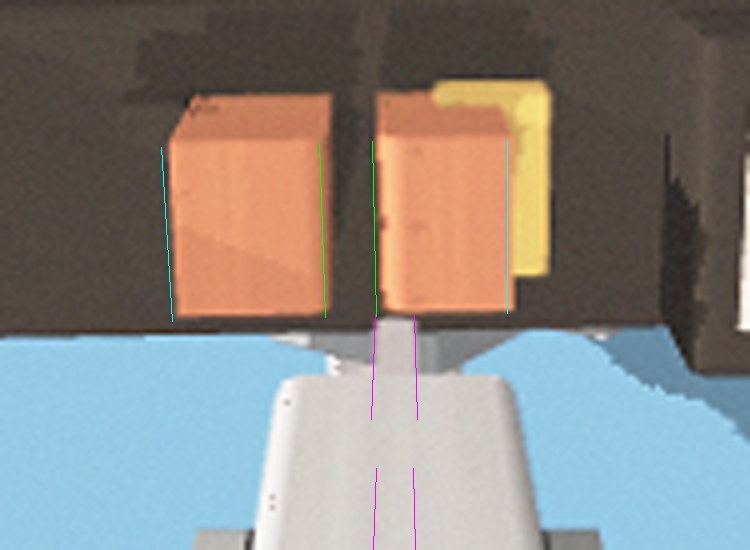

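The blade overlay matches. The contacts sit about 1 mm further downhill and 1 mm further back than my model, so I'll correct for that and align just above the mouth.

```bash
sed -i 's/^Ri=/M=M-xh*.001+v0*.001\nRi=/' h.py; python3 - <<'E'
from h import *
print(rel(tcp(.025),Ri),rel(tcp(.008),Ri))
E
```

```text
[ 5.3 -5.6 33.7  0.8 -1.2 -1.1] [ 5.  -5.8 50.7  0.8 -1.2 -1.1]
```

```bash
python3 -m handwheel '[{"tx":5.3,"ty":-5.6,"tz":0,"ax":0.8,"ay":-1.2,"az":-1.1},{"tx":5.3,"ty":-5.6,"tz":20,"ax":0.8,"ay":-1.2,"az":-1.1},{"tx":5,"ty":-5.8,"tz":40,"ax":0.8,"ay":-1.2,"az":-1.1},{"tx":5,"ty":-5.8,"tz":48,"ax":0.8,"ay":-1.2,"az":-1.1},{"tx":5,"ty":-5.8,"tz":48,"ax":0.8,"ay":-1.2,"az":-1.1},{"tx":5,"ty":-5.8,"tz":48,"ax":0.8,"ay":-1.2,"az":-1.1}]'
python3 ov.py w7.png 200 150; python3 -c "
from h import *
print(rel(tcp(0),Ri))"
```

```text
clock: 21.0
tool_pos: [0.6039, -0.3098, 0.2254]
ee_rot: [[0.972, 0.19, -0.14], [0.236, -0.78, 0.579], [0.001, -0.596, -0.803]]
wrist_force: [-0.0, 0.2, -1.6]
grip_width: 0.0257
gripper_force: 50.5
[ -0.1  -0.2 -18.3   0.   -0.1  -0. ] 21.0
[-0.1 -0.2 11.7  0.  -0.1 -0. ]
```

View pics/ov_w7.png

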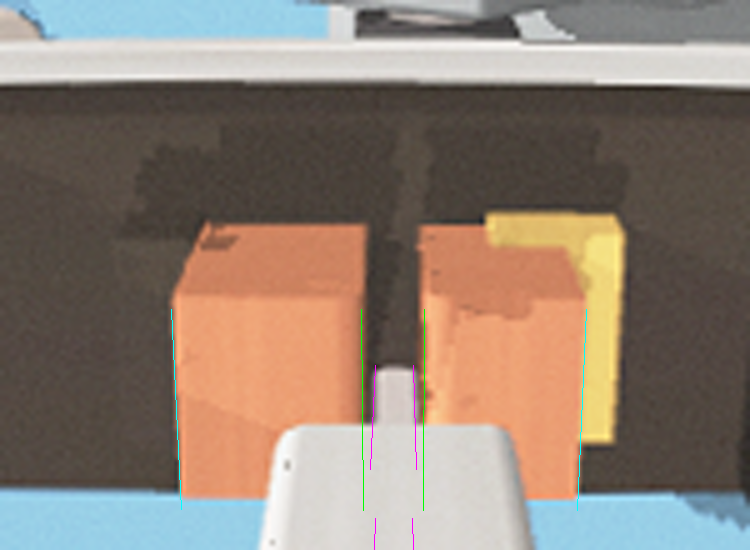

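The image-up direction is tool +x, so the contacts are 2 mm towards +tx. Across the gap the fit is centred. I'll shift 2 mm and insert, watching the force.

```bash
python3 -m handwheel '[{"tx":2,"ty":0,"tz":3,"ax":0,"ay":0,"az":0},{"tx":2,"ty":0,"tz":8,"ax":0,"ay":0,"az":0},{"tx":2,"ty":0,"tz":13,"ax":0,"ay":0,"az":0},{"tx":2,"ty":0,"tz":17,"ax":0,"ay":0,"az":0},{"tx":2,"ty":0,"tz":21,"ax":0,"ay":0,"az":0},{"tx":2,"ty":0,"tz":25,"ax":0,"ay":0,"az":0},{"tx":2,"ty":0,"tz":25,"ax":0,"ay":0,"az":0}]'
python3 -c "
from h import *
s=state();print(np.array(s['ee_rot']).T@s['wrist_force'],rel(tcp(0),Ri))"
```

```text
clock: 21.92
tool_pos: [0.6019, -0.294, 0.2045]
ee_rot: [[0.971, 0.19, -0.142], [0.237, -0.78, 0.58], [-0.0, -0.597, -0.802]]
wrist_force: [0.5, 0.5, -2.4]
grip_width: 0.0257
gripper_force: 50.5
[0.6089 1.1203 2.1278] [ -1.9   0.1 -14.6  -0.    0.   -0. ]
```

```bash
python3 -m handwheel '[{"tx":0,"ty":0,"tz":4,"ax":0,"ay":0,"az":0},{"tx":0,"ty":0,"tz":8,"ax":0,"ay":0,"az":0},{"tx":0,"ty":0,"tz":12,"ax":0,"ay":0,"az":0},{"tx":0,"ty":0,"tz":15,"ax":0,"ay":0,"az":0},{"tx":0,"ty":0,"tz":17,"ax":0,"ay":0,"az":0},{"tx":0,"ty":0,"tz":17,"ax":0,"ay":0,"az":0}]'
python3 -c "
from h import *
s=state();print(np.array(s['ee_rot']).T@s['wrist_force'],rel(tcp(0),Ri))"
```

```text
clock: 22.68
tool_pos: [0.5996, -0.2844, 0.191]
ee_rot: [[0.972, 0.19, -0.142], [0.237, -0.78, 0.58], [-0.0, -0.597, -0.803]]
wrist_force: [-0.4, -0.3, -1.7]
grip_width: 0.0254
gripper_force: 50.5
[-0.4812  1.157   1.3014] [ -2.   -0.  -31.4  -0.   -0.   -0. ]
```

```bash
python3 -m handwheel '[{"tx":0,"ty":0,"tz":1.5,"ax":0,"ay":0,"az":0},{"tx":0,"ty":0,"tz":3,"ax":0,"ay":0,"az":0},{"tx":0,"ty":0,"tz":3,"ax":0,"ay":0,"az":0}]'
python3 -c "
from h import *
s=state();print(np.array(s['ee_rot']).T@s['wrist_force'],rel(tcp(0),Ri))"
```

```text
clock: 23.05
tool_pos: [0.5992, -0.2827, 0.1887]
ee_rot: [[0.972, 0.19, -0.141], [0.237, -0.78, 0.579], [-0.0, -0.596, -0.803]]
wrist_force: [-0.4, -0.3, -2.8]
grip_width: 0.0256
gripper_force: 50.8
[-0.4211  1.8488  2.1102] [ -2.    0.  -34.3  -0.   -0.   -0. ]
```

Still no contact force at a nominal 34.3 mm, so I'll creep further and watch the force.

```bash
for i in 1 2 3; do python3 -m handwheel '[{"tx":0,"ty":0,"tz":0.6,"ax":0,"ay":0,"az":0},{"tx":0,"ty":0,"tz":1.2,"ax":0,"ay":0,"az":0}]' >/dev/null
python3 -c "
from h import *
s=state();f=np.array(s['ee_rot']).T@s['wrist_force'];print(f,rel(tcp(0),Ri)[:3],s['clock'])"; done
```

```text
[-1.6025  0.4985 -7.0458] [ -1.9  -0.  -34.5] 23.3
[ -3.5326  -2.1321 -13.6981] [ -1.9   0.  -34.6] 23.55
[ -4.4102  -2.9967 -18.9968] [ -1.9   0.1 -34.6] 23.8
```

It's seated: position stalls at 34.6 mm while the force rises. I'll relax the push, open, and retract straight back.

```bash
python3 -m handwheel '[{"tx":0,"ty":0,"tz":-2,"ax":0,"ay":0,"az":0},{"tx":0,"ty":0,"tz":-2,"ax":0,"ay":0,"az":0}]'
python3 -m handwheel '[{"tx":0,"ty":0,"tz":0,"ax":0,"ay":0,"az":0},{"tx":0,"ty":0,"tz":0,"ax":0,"ay":0,"az":0},{"tx":0,"ty":0,"tz":0,"ax":0,"ay":0,"az":0},{"tx":0,"ty":0,"tz":0,"ax":0,"ay":0,"az":0},{"tx":0,"ty":0,"tz":-10,"ax":0,"ay":0,"az":0},{"tx":0,"ty":0,"tz":-30,"ax":0,"ay":0,"az":0},{"tx":0,"ty":0,"tz":-70,"ax":0,"ay":0,"az":0},{"tx":0,"ty":0,"tz":-110,"ax":0,"ay":0,"az":0},{"tx":0,"ty":0,"tz":-110,"ax":0,"ay":0,"az":0}]' 50
python3 - <<'E'
from h import *
im=save('wrist','w8.png');print([(d['location'],d['score']) for d in spot_point('wrist','gauge_center')[:2]])
print('expected',M-v0*.002+zh*.035,state()['clock'])
print(fish(M))
x,y=fish(M).astype(int);x0,y0=max(x-100,0),max(y-75,0)
cv2.imwrite('pics/w8c.png',cv2.cvtColor(cv2.resize(im[y0:y0+150,x0:x0+200],None,fx=4,fy=4,interpolation=cv2.INTER_CUBIC),cv2.COLOR_RGB2BGR))
E
```

```text
clock: 24.05
tool_pos: [0.5992, -0.2826, 0.1884]
ee_rot: [[0.972, 0.19, -0.14], [0.236, -0.781, 0.579], [0.001, -0.596, -0.803]]
wrist_force: [-0.6, -5.6, 8.2]
grip_width: 0.0254
gripper_force: 52.1
clock: 25.18
tool_pos: [0.6154, -0.3478, 0.2782]
ee_rot: [[0.972, 0.191, -0.136], [0.234, -0.782, 0.577], [0.003, -0.593, -0.805]]
wrist_force: [-0.3, 0.5, -0.3]
grip_width: 0.0501
gripper_force: 0.0
[([0.602, -0.2942, 0.1977], 0.91), ([0.4634, 0.183, 0.0692], 0.61)]
expected [ 0.6025 -0.29    0.1993] 25.275
[278.3637 207.9676]
```

View pics/w8c.png

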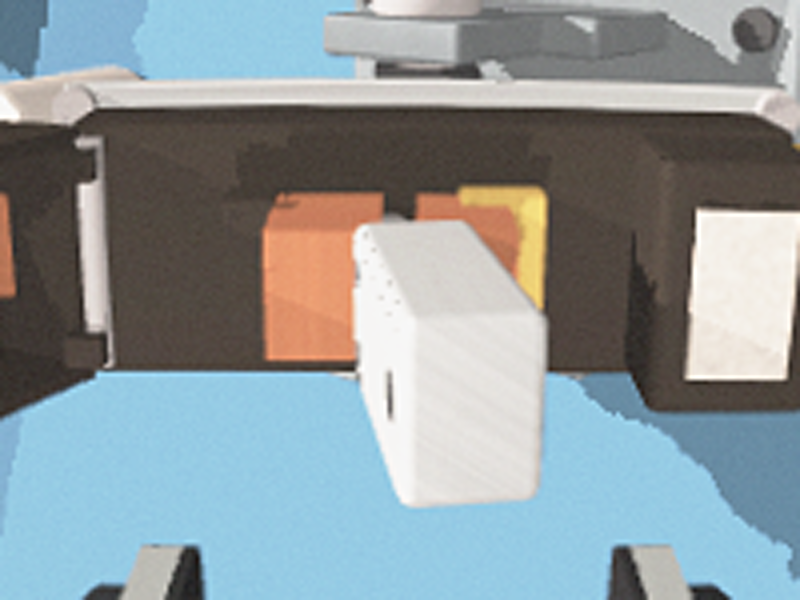

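The gauge stands in the gap with its blade between the contacts, the blade root at about (395,217) in the crop. It leans slightly downhill within the gap's free play. That is natural rest on this slope: gravity tips it until the blade meets both walls. I'll check that it's stable, then hand in.

```bash
python3 -m handwheel '[{"tx":0,"ty":0,"tz":-20,"ax":0,"ay":0,"az":0},{"tx":0,"ty":0,"tz":-20,"ax":0,"ay":0,"az":0},{"tx":0,"ty":0,"tz":-20,"ax":0,"ay":0,"az":0},{"tx":0,"ty":0,"tz":-20,"ax":0,"ay":0,"az":0}]'
python3 - <<'E'
from h import *
for c in ('wrist','side','top'):
    grab_frame(c)
    for q in ('gauge_center','hood_handle','pump_bottle','screw_dish','file','burnisher'):
        print(c,q,[(np.round(d['location'],4).tolist(),round(d['score'],2)) for d in spot_point(c,q)[:2]])
e=M-v0*.002+zh*.035
print(xh,v0,e)
E
```

```text
clock: 25.78
tool_pos: [0.6171, -0.3565, 0.2911]
ee_rot: [[0.971, 0.19, -0.143], [0.238, -0.779, 0.58], [-0.001, -0.597, -0.802]]
wrist_force: [-0.4, 0.0, -1.0]
grip_width: 0.0504
gripper_force: 0.0
wrist gauge_center [([0.6018, -0.2927, 0.1968], 0.57), ([0.4596, 0.1805, 0.0679], 0.49)]
wrist hood_handle [([0.5617, -0.1143, 0.2917], 0.89)]
wrist pump_bottle [([0.5235, 0.0016, -0.0013], 0.64)]
wrist screw_dish []
wrist file [([0.5838, 0.2233, 0.0477], 0.58), ([0.6009, -0.2943, 0.1952], 0.38)]
wrist burnisher [([0.5929, 0.2807, 0.0444], 0.79), ([0.5848, 0.2198, 0.0465], 0.39)]
side gauge_center [([0.4635, 0.1046, 0.0687], 0.68), ([0.4576, 0.1776, 0.0707], 0.57)]
side hood_handle [([0.5614, -0.1133, 0.288], 0.67)]
side pump_bottle []
side screw_dish [([0.6301, -0.0036, -0.0025], 0.83)]
side file [([0.5831, 0.2254, 0.0489], 0.78)]
side burnisher [([0.5909, 0.2812, 0.0477], 0.58)]
top gauge_center [([0.6021, -0.299, 0.1965], 0.76), ([0.4658, 0.1033, 0.0687], 0.66)]
top hood_handle [([0.5571, -0.1143, 0.2926], 0.7)]
top pump_bottle [([0.5236, 0.0061, 0.0004], 0.66), ([0.5971, 0.2842, 0.0475], 0.38)]
top screw_dish [([0.6324, -0.0098, 0.0029], 0.73), ([0.583, 0.2179, 0.0493], 0.61)]
top file [([0.584, 0.2166, 0.0471], 0.62), ([0.632, -0.0081, 0.0002], 0.61)]
top burnisher [([0.5967, 0.2818, 0.0428], 0.55)]
[-0.1908  0.7798  0.5962] [-0.9713 -0.2377  0.    ] [ 0.6025 -0.29    0.1993]
```

Everything is stable and the other items are unmoved.

```bash
python3 -c "
from workcell import *
print(job_done())"
```

```text
the job is handed in; nothing more can be done
None
```

The job is handed in: the hood is swung back to its stop and the aluminium gauge's blade is in the contact gap until the shoulder met the contacts' tops. After release the gauge leaned about 6° downhill (estimated) in the gap's free play. The other two tools, the bottle and the dish are where they were, and the clock read about 26 s of the 64 s allowed.

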